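Run a fingertip along the sprung trip bar

TASK

Test the curved yellow trip bar: with closed fingertips, trace along its top from the end by the red lamp to the end by the blue lamp, pressing it lightly so that it is clearly pushed down at each of the seven black bands in turn, but never down to its stop. Finish while still holding the bar lightly down at the last band, by the blue lamp, so the tester can be read. Grasp nothing, and leave the tools and other things on the bench where they are.

Things in the scene. Friction and masses are not known exactly. Their poses are not given: they have to be found in the camera images.
- trip_base: Arc-shaped aluminium base plate, bolted to the bench, 56 mm wide and 14 mm thick, carrying the sprung yellow trip bar. Its origin is at bench height, straight below the bar's middle band. Arc radius 160 mm; the arc's centre is at x = -160 mm in this frame, so the hollow side looks to -x (about towards the robot). z is up. The base never moves in a run.
- trip_bar (a joint): How far the yellow trip bar is pressed straight down, in m: 0 free (up), 0.012 on its stop. The whole bar sinks level wherever it is pressed, and springs back. It starts to move at about 1.5 N and takes 0.5 N more per mm: about 4.5 N at 6 mm, 7.5 N at the stop.
- red_lamp: Red lamp cap, 27 mm across, top 33 mm above the bench, on the base just past one end of the bar, about 39 mm from the end band there: marks where to start. Origin at the centre of its foot, on the base (14 mm above the bench).
- blue_lamp: Blue lamp cap, same size, past the other end of the bar: marks where to finish.
- band0 (a point): Top of the bar at black band number 0, counted from the end at the base frame's -y side (moves with the bar). End band: either lamp may stand beside it.
- band1 (a point): Top of the bar at black band number 1, counted from the end at the base frame's -y side (moves with the bar). 
- band2 (a point): Top of the bar at black band number 2, counted from the end at the base frame's -y side (moves with the bar). 
- band3 (a point): Top of the bar at the middle black band, number 3 (moves down with the bar). Yellow round bar, 16 mm thick, bent to an arc of radius 160 mm spanning 100 degrees, its top 45 mm above the bench when free, held clear above the base. Seven black bands are painted on it, 15 degrees (42 mm) apart.
- band4 (a point): Top of the bar at black band number 4, counted from the end at the base frame's -y side (moves with the bar). 
- band5 (a point): Top of the bar at black band number 5, counted from the end at the base frame's -y side (moves with the bar). 
- band6 (a point): Top of the bar at black band number 6, counted from the end at the base frame's -y side (moves with the bar). End band: either lamp may stand beside it.
- ratchet: bystander: steel ratchet handle lying down, 181 mm long, 22 mm thick, red collar; origin under its middle; loose, leave alone.
- socket_a: bystander: bright steel socket standing on end on the hollow side of the bar, 24 mm across, 30 mm tall; origin at centre of its foot; loose, leave alone.
- socket_b: bystander: dark steel socket standing on end beyond the bar, 30 mm across, 34 mm tall; origin at centre of its foot; loose, leave alone.
- spray_can: bystander: red and white spray can with yellow cap, 66 mm across, 200 mm tall; origin at centre of its foot; loose, leave alone.
- bolt_tray: bystander: open steel tray of bolts, 140 x 100 x 30 mm; origin under its centre; loose, leave alone.
- screwdriver: bystander: screwdriver with red handle lying down along its own x; loose, leave alone.
- extension: bystander: steel extension bar lying down, 16 mm across, 135 mm long; origin under its middle; loose, leave alone.

How it is judged:
By the outcome, as a careful person would: the job done as asked, in the order asked, and still so for the second after the job is handed in, while the arm keeps its last pose, push and grip.
It also fails if it takes over 48 s, if anything falls off the work surface, if the arm or the gripper's body presses on something with over 40 N, if the wrist force passes 120 N, or if a joint passes its speed limit or range.

ROBOT

A 7-joint arm with a two-finger parallel gripper is mounted at the origin on the work surface. World frame = base frame: x ahead of the robot, y to its left, z up, the work surface at z = 0. Lengths are in m, angles in rad, forces in N, time in s.
With the tool pointing down it reaches from about 0.425 to 0.925 m from the base axis. Payload 6.8 kg.
Tool frame: the origin (TCP) lies between the finger pads, 19 mm behind the fingertips; this is the grasp point; z points along the fingers, y is the line along which they close (so a half turn about z gives the same grasp; the last joint's range is limited). The gripper opens to 85 mm and grips with 20 to 120 N. Pads are 22 mm wide; open, the fingers measure 114 mm over their backs; the gripper's body (76 mm by 85 mm) begins 54 mm behind the grasp point. The pads swing forward as they close: fully open they stand 13 mm farther back than shut.
Start: joints at [1.061, 0.477, 0.022, 1.555, -0.011, 1.109, -0.083], TCP at [0.264, -0.621, 0.25] pointing down, gripper open.
Joint ranges: [-2.96, 2.96], [-0.34, 2.1], [-1.41, 1.46], [0.24, 2.44], [-1.37, 4.51], [0.17, 1.92], [-2.96, 2.96]. Speed limits (rad/s): [2.39, 2.39, 3.14, 3.14, 3.14, 3.14, 3.14].

INTERFACE

Orientations are given as a unit quaternion [w, x, y, z].
In Python, from station import env gives the robot as it stands. The module is installed in compiled form; this text tells all that it offers. Calls block until the motion is done:
- env.movep(position, orientation): joint-space move of the TCP to a pose.
- env.move_l(position, rot=None, max_speed=0.15, contact_N=None): straight line of the TCP; rot=None keeps the orientation; max_speed is the mean speed in m/s. With contact_N (N) it stops when the force on the tool has changed by that much, and returns True; else False.
- env.movej(angles): joint-space move.
- env.grip(opening, effort=None): finger opening in m; effort is the grip in N (None keeps the last); returns when the fingers have stopped.
- env.pause(seconds).
- env.solve_ik(position, orientation): joint angles nearest the present ones, or None.
- env.camera(name): name is "side" or "top" or "wrist"; returns a dict with "frame" (420x560x3 uint8, blue, green, red), "K" (3x3 intrinsics, pixels), "world_from_camera" (4x4, takes a point from camera to world coordinates); the wrist camera has in their place "hand_eye" (4x4, takes a point from camera to tool coordinates, whose origin is the TCP and whose axes are the flange's). Camera axes: x right, y down, z forward; pixel columns grow to the right and rows downward; lengths in m; the calibration is good to about 2 mm. A picture is of the moment at which its call begins: read the wrist's pose just before it. There is no depth.
A pose or a line that the arm cannot do raises env.Unreachable and nothing moves.
- env.finish_job(): hands the job in; it is judged then, once.
Readings, each from a call of its own:
- env.current_time(): time.
- env.current_qpos(): joint angles.
- env.current_joint_velocities(): joint speeds.
- env.current_joint_efforts(): joint torques, N m.
- env.current_tcp_pos(): TCP position.
- env.current_orientation(): TCP orientation.
- env.current_wrist_force(): force on the tool from outside, world axes, zero at the start.
- env.current_moment(): the same for the moment, N m.
- env.current_opening(): finger opening in m.
- env.current_gripper_force(): force on a finger pad.
Only numpy, scipy, OpenCV 4.12 (cv2) and the standard library are available. Lean on these libraries where they do the work, as an engineer would, in place of code of your own. Each camera call takes 0.05 s, during which the arm holds its last target. There are 200 camera calls.

## Working session

There is one attempt and no reset: what is moved stays moved. The work goes in short steps, each a Python script; the robot and the scene stay as the last script left them, time stands still between calls to the robot, and variables do not carry over. Pictures are saved under pics/ and viewed, at most 10 in all, crops included, and the job is handed in when it is done.

```bash
mkdir -p pics; ls
python3 - <<'E'
from station import env
import cv2,pickle,numpy as np
d={n:env.camera(n) for n in("top","side")}
pickle.dump(d,open("d.pkl","wb"))
for n in d: cv2.imwrite(f"pics/{n}1.png",d[n]["frame"]);print(n,d[n]["K"].tolist(),np.round(d[n]["world_from_camera"],4).tolist())
print(env.current_time(),env.current_orientation(),env.current_opening(),env.current_wrist_force())
E
```

```text
pics
top [[450.0207810994593, 0.0, 274.82187759892406], [0.0, 450.0207810994593, 209.9841224879847], [0.0, 0.0, 1.0]] [[0.0224, -0.9958, 0.0885, 0.4785], [-0.9997, -0.0212, 0.0147, 0.0084], [-0.0128, -0.0888, -0.996, 1.0855], [0.0, 0.0, 0.0, 1.0]]
side [[412.7321242871478, 0.0, 278.5436221367443], [0.0, 412.7321242871478, 211.92599610351377], [0.0, 0.0, 1.0]] [[-0.6997, -0.448, 0.5565, 0.0203], [-0.7142, 0.4597, -0.5279, 0.5368], [-0.0193, -0.7668, -0.6415, 0.6658], [0.0, 0.0, 0.0, 1.0]]
0.1 [-8.00152000e-04  9.79890735e-01  1.99533090e-01 -2.28685796e-04] 0.08541266529472116 [-0.00792074  0.48107772 -0.18840237]
```

View pics/top1.png

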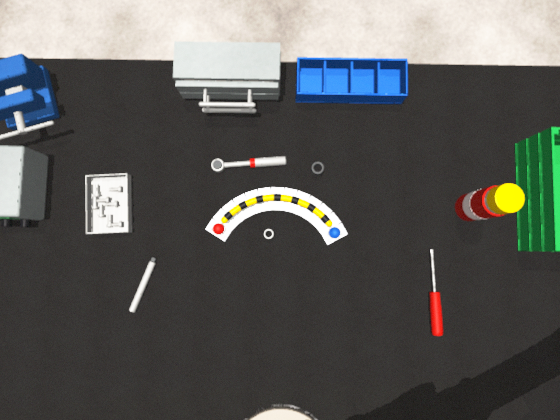

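View pics/side1.png

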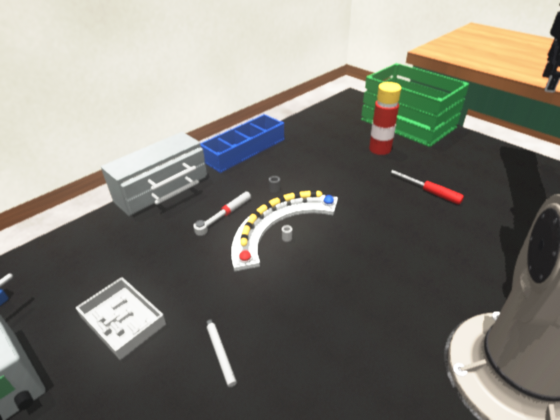

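The top view shows the bar arching to +x, with the red lamp at (219,229) on the +y side and the blue lamp at (335,233). The side view agrees. The can at about (490,205) lies under the path from the start, so I'll cross high. First I'll measure the arc.

```bash
cat > h.py <<'E'
import numpy as np,cv2
from scipy.optimize import least_squares
from scipy.spatial.transform import Rotation as Rn
R=.16
def rot(q): return Rn.from_quat(np.roll(q,-1)).as_matrix()
def cast(px,K,T,z):
    px=np.atleast_2d(px).astype(float)
    d=np.c_[px,np.ones(len(px))]@np.linalg.inv(K).T@T[:3,:3].T
    return T[:3,3]+d*((z-T[2,3])/d[:,2])[:,None]
def mask(f,col):
    h,s,v=cv2.split(cv2.cvtColor(f,cv2.COLOR_BGR2HSV))
    hue={'y':(h>20)&(h<36),'r':(h<8)|(h>172),'b':(h>100)&(h<125)}[col]
    return (hue&(s>130)&(v>90)).astype(np.uint8)
def blobs(m,amin):
    n,l,st,c=cv2.connectedComponentsWithStats(m)
    return [(c[i],st[i,4]) for i in range(1,n) if st[i,4]>=amin]
def fit(pts,c0):
    "circle of known radius through points: centre, rms"
    r=least_squares(lambda c:np.hypot(*(pts[:,:2]-c).T)-R,c0,loss='soft_l1',f_scale=.003)
    return r.x,np.sqrt(np.mean(r.fun**2))
E
python3 - <<'E'
import pickle
from h import *
d=pickle.load(open("d.pkl","rb"));D=d["top"];f,K,T=D["frame"],D["K"],D["world_from_camera"]
roi=np.zeros(f.shape[:2],np.uint8);roi[180:250,195:360]=1
ys=cast([b[0] for b in blobs(mask(f,'y')*roi,4)],K,T,.043)
print(ys.round(3))
L={}
for c in'rb':
    L[c]=cast(max(blobs(mask(f,c)*roi,4),key=lambda b:b[1])[0],K,T,.03)[0];print(c,L[c].round(4))
c,e=fit(ys,ys.mean(0)[:2]-[.12,0])
print("centre",c,e)
for k in'rb':v=L[k][:2]-c;print(k,np.degrees(np.arctan2(v[1],v[0])),np.hypot(*v))
E
```

```text
[[ 0.6    0.04   0.043]
 [ 0.6   -0.001  0.043]
 [ 0.59   0.08   0.043]
 [ 0.589 -0.041  0.043]
 [ 0.569  0.117  0.043]
 [ 0.567 -0.077  0.043]
 [ 0.547  0.141  0.043]
 [ 0.544 -0.101  0.043]]
r [0.5261 0.1562 0.03  ]
b [ 0.5227 -0.1164  0.03  ]
centre [0.44111876 0.02126383] 0.000175520286312174
r 57.8054213216077 0.15947694977909677
b -59.32656367868655 0.16001462889608428
```

Run:
```python
from h import *
from station import env
p=env.current_tcp_pos()
env.move_l([p[0],p[1],.42],max_speed=.25)
env.movep([.54,.02,.40],[0,1,0,0])
env.grip(0.0,20)
env.move_l([.54,.02,.30],max_speed=.2)
env.pause(.3)
p,q=env.current_tcp_pos(),env.current_orientation()
D=env.camera("wrist");f,K=D["frame"],D["K"]
print(env.current_time(),p,q,env.current_wrist_force(),env.current_qpos().round(2) if hasattr(env.current_qpos(),'round') else env.current_qpos())
cv2.imwrite("pics/w1.png",f)
T=np.eye(4);T[:3,:3]=rot(q);T[:3,3]=p;T=T@D["hand_eye"]
print(T.round(3).tolist())
ys=[b for b in blobs(mask(f,'y'),40)]
P=cast([b[0] for b in ys],K,T,.043);print(P.round(4),[b[1] for b in ys])
c,e=fit(P,[.441,.021]);print("centre",c,e)
for k in'rb':
    for b in blobs(mask(f,k),60):
        v=cast(b[0],K,T,.03)[0,:2]-c;print(k,b[0],np.degrees(np.arctan2(v[1],v[0])),np.hypot(*v))
```

```text
5.175 [0.54046848 0.0200958  0.30099173] [ 3.10275713e-05  9.99999612e-01 -3.66038957e-06  8.80048456e-04] [-0.5652405   0.47471893  0.29508732] [ 0.32  0.26 -0.56  1.79  0.15  1.14 -1.86]
[[0.001, -0.958, -0.287, 0.615], [-1.0, -0.0, -0.001, 0.02], [0.001, 0.287, -0.958, 0.424], [0.0, 0.0, 0.0, 1.0]]
[[ 0.6025  0.0407  0.043 ]
 [ 0.6022 -0.0009  0.043 ]
 [ 0.5923  0.0812  0.043 ]
 [ 0.5907 -0.041   0.043 ]
 [ 0.5715  0.1172  0.043 ]
 [ 0.5691 -0.0766  0.043 ]
 [ 0.5482  0.142   0.043 ]
 [ 0.5452 -0.1006  0.043 ]] [np.int32(344), np.int32(353), np.int32(339), np.int32(339), np.int32(318), np.int32(321), np.int32(121), np.int32(119)]
centre [0.44335039 0.02192949] 0.00041290148825628373
r [216.87692308  28.74230769] 13.499876063426836 0.25015906113376213
r [159.49095607 176.12144703] 57.283951847796175 0.15880735013479422
r [545.45044473 307.40787802] -104.25945720543872 0.3740761709072464
b [387.69129288 179.11081794] -58.78415482206612 0.15888179829091514
```

View pics/w1.png

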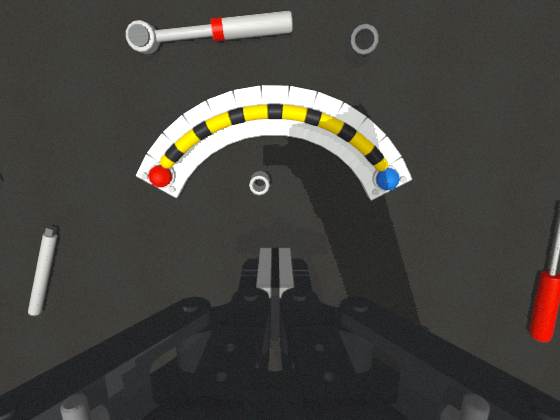

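The wrist view confirms it: red lamp at (159,176), blue at (388,179), bands between them, and nothing loose on the path. The two centre estimates agree to about 2 mm, so I'll use their mean. Next I touch down at the red-end band.

```bash
cat >> h.py <<'E'
C=np.array([.4422,.0216]);YAW=-.75
def at(deg,z):
    a=np.radians(deg+YAW);return [*(C+R*np.array([np.cos(a),np.sin(a)])),z]
E
python3 - <<'E'
from h import *
from station import env
env.move_l(at(45,.12),max_speed=.2)
env.move_l(at(45,.075),max_speed=.08); env.pause(.4)
f0=np.array(env.current_wrist_force());np.save("f0.npy",f0)
def st(s): print(s,round(env.current_time(),2),np.round(env.current_tcp_pos(),4),np.round(np.array(env.current_wrist_force())-f0,2),flush=True)
st("above")
print(env.move_l(at(45,.058),max_speed=.012,contact_N=1.2)); st("touch")
env.pause(.3); st("settled")
E
```

```text
above 7.5 [0.557  0.1332 0.0753] [0. 0. 0.]
True
touch 8.45 [0.5567 0.1332 0.0629] [1.19 0.36 3.35]
settled 8.75 [0.5566 0.1332 0.0629] [1.67 1.77 2.89]
```

Run:
```python
from h import *
from station import env
f0=np.load("f0.npy")
def st(s): print(s,round(env.current_time(),2),np.round(env.current_tcp_pos(),4),np.round(np.array(env.current_wrist_force())-f0,2),flush=True)
for z in(.0615,.060):
    env.move_l(at(45,z),max_speed=.012);env.pause(.3);st(z)
D=env.camera("wrist");cv2.imwrite("pics/w2.png",D["frame"])
```

```text
0.0615 9.31 [0.5567 0.1332 0.0615] [ 0.68 -0.36  2.91]
0.06 9.88 [0.5567 0.1332 0.06  ] [-0.41 -0.07  4.06]
```

View pics/w2.png

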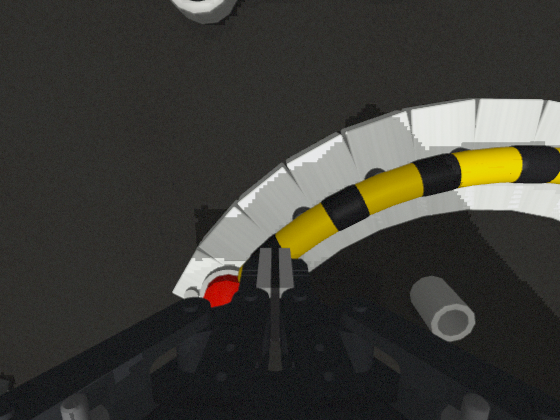

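The tips sit on the bar at the red-end band, around (275,250), and it is pressed 4–5 mm. I'll now trace toward blue, checking the averaged force at each band.

Run:
```python
from h import *
from station import env
f0=np.load("f0.npy")
def favg(n=8):
    s=[]
    for _ in range(n): s.append(np.array(env.current_wrist_force())-f0);env.pause(.06)
    return np.mean(s,0)
z=.0592
env.move_l(at(45,z),max_speed=.012)
for deg in range(45,-46,-5):
    if deg<45: env.move_l(at(deg,z),max_speed=.04)
    F=favg(6 if deg%15==0 else 1)
    if deg%15==0:
        print(deg,round(env.current_time(),2),np.round(env.current_tcp_pos(),4),F.round(2),z,flush=True)
        z=np.clip(z+.4*(F[2]-4.5)*.002,.058,.0605)   # spring 0.5 N/mm
    if F[2]>9: print("high",deg,F);break
D=env.camera("wrist");cv2.imwrite("pics/w3.png",D["frame"])
```

```text
45 10.53 [0.5568 0.1332 0.0592] [-0.57 -0.08  4.34] 0.0592
30 12.5 [0.5821 0.0991 0.0591] [ 2.13 -1.49  4.26] 0.059074163831208046
15 14.47 [0.5975 0.0601 0.0589] [ 1.23 -1.69  4.51] 0.05887886657773395
0 16.43 [0.6022 0.0186 0.0588] [ 0.95 -1.61  4.73] 0.058887912999935274
-15 18.4 [ 0.5959 -0.0227  0.0589] [ 0.14 -1.88  4.42] 0.059073094243973334
-30 20.37 [ 0.5793 -0.061   0.0588] [ 0.   -1.5   4.32] 0.05901250349297246
-45 22.33 [ 0.5533 -0.0936  0.0586] [-0.19 -1.22  4.51] 0.05886644579536155
```

View pics/w3.png

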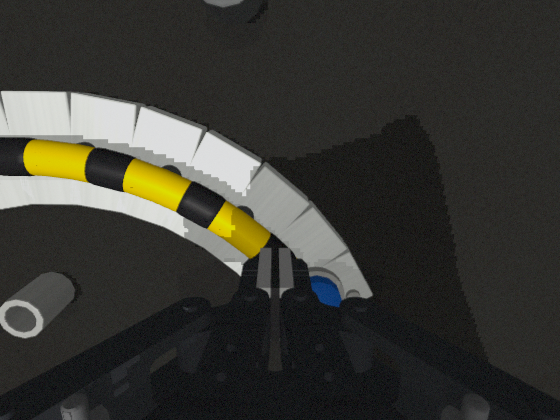

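The tips now hold the last band at (270,250), beside the blue lamp at (325,290), at about 4.5 N (roughly 6 mm). Handing in.

```bash
python3 -c "
from station import env
print(env.finish_job(), env.current_time())"
```

```text
the job is handed in; nothing more can be done
the job is handed in; nothing more can be done
```

I traced the bar from the red-lamp end to the blue-lamp end, pressing all seven bands in turn at about 4.3–4.7 N (roughly 6 mm, clear of the 12 mm stop); I handed the job in at about 22 s, still holding the last band down and with nothing grasped.

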